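# Make up the job tray for a small pair of sandals

## Task

Make up the grey job tray for the small pair of sandals: lay the small left sole in its left-hand bay and the small right sole in its right-hand bay (left and right as seen from the robot), each flat and straight along the bay with the toe at the far end, and on each sole stand the small last of the same foot, heel over heel and toe over toe. The one larger sole and the one larger last belong to another pair: leave them, and the hammer, tin and tape, where they are.

Things in the scene. Friction and masses are not known exactly. Their poses are not given: they have to be found in the camera images.
- tray: Shallow grey tray, fixed: 200 mm long (x), 215 wide (y), 24 high; floor 4, walls 5. An aluminium partition 5 thick, top 17 above the table, runs along x at y = 0 between two bays, each 190 long and 100 wide, centred at y = 52 (left) and y = -52 (right). Origin: centre of underside, on the table; x to the far end, away from the robot (+-0.2 rad), y left.
- sole_left: Small black sandal sole, left foot: 136 mm long, 60 at the ball, 18 thick, flat, rigid, 70 g. Hollow arch and toe towards its right (-y) side. Lies tread down on the table. Origin: underside, centre of heel, 26 from the back edge; x to the toe (at x = 110; points away from the robot, +-0.3 rad), y left, z up. Grip across y at the waist, x = 34, sides at y = -18 to +26.
- sole_right: Small black sandal sole, right foot: 136 mm long, 60 at the ball, 18 thick, flat, rigid, 70 g. Hollow arch and toe towards its left (+y) side. Lies tread down on the table. Origin: underside, centre of heel, 26 from the back edge; x to the toe (at x = 110; points away from the robot, +-0.3 rad), y left, z up. Grip across y at the waist, x = 34, sides at y = -26 to +18.
- last_left: Small white shoe last, left foot: 128 mm long, 56 at the ball, 68 high, 160 g, flat bottom with arch and toe towards its right (-y) side. Stands on the table. Origin and axes as the soles' (24 from the back edge); origin over origin it sits centred on its sole. Grip the cone on top: parallel sides y = -14 to 14, x = -13 to 33, height 32 to 68; wider below 30.
- last_right: Small white shoe last, right foot: 128 mm long, 56 at the ball, 68 high, 160 g, flat bottom with arch and toe towards its left (+y) side. Stands on the table. Origin and axes as the soles' (24 from the back edge); origin over origin it sits centred on its sole. Grip the cone on top: parallel sides y = -14 to 14, x = -13 to 33, height 32 to 68; wider below 30.
- sole_large: The odd, larger black sole (a left one), same make: 176 long, 73 wide, 18 thick. Origin and axes as the other soles, heel's back edge 33 mm behind the origin, toe 143 mm ahead. Not for this tray: leave it
- last_large: The odd, larger white last (a right one), same make: 168 long, 69 wide, 84 high. Origin and axes as the other lasts, heel's back edge 32 mm behind the origin, toe 136 mm ahead. Not for this tray: leave it
- hammer: Shoemaker's hammer, wooden handle, 280 mm long, lying across the green cutting mat (2 mm thick) beyond the tray; origin at the underside, x along the handle towards the head. Leave it
- tin: Closed glue tin, 68 mm across and 85 mm high, standing beside the work; origin at the centre of its underside. Leave it
- tape: Roll of paper tape lying flat, 90 mm across, 24 mm high, beside the work; origin at the centre of its underside. Leave it
Things that resemble listed ones, but are neither listed nor needed, are in the scene too. Leave any brown or pink look-alike of the sole_left alone.

How it is judged:
By the outcome, as a careful person would: the job done as asked, in the order asked, and still so for the second after the job is handed in, with the robot touching nothing.
It also fails if it takes over 102 s, if anything falls off the work surface, if the arm or the gripper's body presses on something with over 40 N, if the wrist force passes 120 N, or if a joint passes its speed limit or range.

## Robot

A 7-joint arm with a two-finger parallel gripper is mounted at the origin on the work surface. World frame = base frame: x ahead of the robot, y to its left, z up, the work surface at z = 0. Lengths are in m, angles in rad, forces in N, time in s.
With the tool pointing down it reaches from about 0.4 to 0.875 m from the base axis. Payload 19.3 kg.
Tool frame: the origin (TCP) lies midway between the tips of the shut fingers; the grasp point (between the pads) lies 19 mm behind it; z points along the fingers, y is the line along which they close (so a half turn about z gives the same grasp; the last joint's range is limited). The gripper opens to 85 mm and grips with 20 to 120 N. Pads are 22 mm wide; open, the fingers measure 114 mm over their backs; the gripper's body (76 mm by 85 mm) begins 54 mm behind the grasp point. The pads swing forward as they close: fully open they stand 13 mm farther back than shut.
Start: joints at [1.14, 0.521, -0.036, 1.599, 0.021, 1.021, -0.113], TCP at [0.221, -0.585, 0.231] pointing down, gripper open.
Joint ranges: [-2.91, 2.91], [-0.3, 2.13], [-1.5, 1.42], [0.17, 2.43], [-1.26, 4.41], [0.16, 1.93], [-2.52, 2.52]. Speed limits (rad/s): [1.89, 1.89, 2.39, 2.39, 3.01, 3.01, 3.01].

## Interface

Orientations are given as a unit quaternion [w, x, y, z].
In Python, from station import ctrl gives the robot as it stands. The module is installed in compiled form; this text tells all that it offers.
- The arm moves only by the tool step_arm, never from a script. Its argument "steps" is one flat list of numbers, 7 for each row, row after row: the closure, from -1 (fully open) to 1 (shut), so that 0 is half open, then the shift along the world's x, y, z in m, then the turn, a rotation vector about the world's x, y, z in units of 6 degrees (1.0 is 6 degrees). A call has 1 to 10 rows; each row is the pose to reach, as a shift and turn from the pose commanded when the call began; what a row does not reach only later rows make up. A row lasts 1/12 s, in which the tool goes at most 41.7 mm and 7.16 degrees, less where a joint would pass 70% of its speed; a pose out of reach is approached as far as the arm can. A call with a gripper value outside its range is refused whole. The fingers move at their own pace and stop on an object; the grip force is fixed at half the most. Time passes only in rows, so rows that repeat a pose let the fingers close. It gives the time, the measured TCP pose, the force, the opening and the grip force at its end, in the units of the state.
- ctrl.get_obs(): the state, without advancing time (a new reading comes with each control period).
- ctrl.camera(name): name is "scene" or "top"; returns (picture, depth): 480x640x3 uint8, red, green, blue; 480x640 float32, m along the optical axis (not along the pixel's ray), 0 where there is no reading.
- ctrl.get_calibration(name): a dict with "fov_y" (degrees; the focal length in pixels is half the picture's height over the tangent of half this angle, whatever the lens; pixels are square), "cx", "cy" (the principal point, pixels), "dist_coeffs" ([k1, k2, p1, p2, k3] as OpenCV has them; the pictures are not rectified), "world_from_camera" (4x4, takes a point from camera to world coordinates). Camera axes: x right, y down, z forward; pixel columns grow to the right and rows downward; lengths in m; the calibration is good to about 2 mm. A picture is of the moment at which its call begins. get_calibration takes no time and is no camera call.
- ctrl.finish_job(): hands the job in; it is judged then, once.
The state is a dict: "time": time; "joint_pos": joint angles; "joint_vel": joint speeds; "tau": joint torques, N m; "ee_pos": TCP position; "ee_rot": TCP orientation; "ft_force": force on the tool from outside, world axes, zero at the start; "torque": the same for the moment, N m; "grip_width": finger opening in m; "finger_force": force on a finger pad.
Only numpy, scipy, OpenCV 4.12 (cv2) and the standard library are available. Lean on these libraries where they do the work, as an engineer would, in place of code of your own. Each camera call takes 0.05 s, during which the arm holds its last target. There are 200 camera calls.

## Working session

There is one attempt and no reset: what is moved stays moved. The work goes in short steps, Python scripts to look and compute and a tool call to move; the robot and the scene stay as the last step left them, time stands still between calls to the robot, and variables do not carry over. Pictures are saved under pics/ and viewed, at most 14 in all, crops included, and the job is handed in when it is done.

Besides the shell and the picture viewer there is one more tool, called by a JSON object that holds its "name" and its "arguments", one argument or row to a line. step_arm: Moves the arm, as the interface text tells. Its arguments: {"type":"object","properties":{"steps":{"type":"array","items":{"type":"number"}}},"required":["steps"]}

```bash
mkdir -p pics; cat > h.py <<'E'
import numpy as np, cv2
from station import ctrl
def cal(n):
    c=ctrl.get_calibration(n); f=240/np.tan(np.radians(c['fov_y'])/2)
    K=np.array([[f,0,c['cx']],[0,f,c['cy']],[0,0,1]]); return K,np.array(c['dist_coeffs'],float),np.array(c['world_from_camera'])
def ray(n,px):
    K,d,T=cal(n); u=cv2.undistortPoints(np.array(px,float).reshape(-1,1,2),K,d).reshape(-1,2)
    return T[:3,3], np.c_[u,np.ones(len(u))]@T[:3,:3].T
def onz(n,px,z):
    o,r=ray(n,px); return o+r*((z-o[2])/r[:,2])[:,None]
def cloud(n,depth):
    v,u=np.mgrid[0:480,0:640]; o,r=ray(n,np.c_[u.ravel(),v.ravel()])
    return (o+r*depth.reshape(-1,1)).reshape(480,640,3)
def proj(n,P):
    K,d,T=cal(n); W=np.linalg.inv(T); return cv2.projectPoints(np.array(P,float).reshape(-1,3),cv2.Rodrigues(W[:3,:3])[0],W[:3,3],K,d)[0].reshape(-1,2)
E
python3 - <<'E'
from h import *
for n in('top','scene'):
    p,d=ctrl.camera(n); cv2.imwrite(f'pics/{n}0.png',p[...,::-1]); np.save(f'{n}0.npy',d); print(n,cal(n))
s=ctrl.get_obs(); print(s['time'],s['ee_pos'],s['ee_rot'],s['grip_width'],s['ft_force'])
E
```

```text
top (array([[553.01063377,   0.        , 321.69199736],
       [  0.        , 553.01063377, 234.8340278 ],
       [  0.        ,   0.        ,   1.        ]]), array([-0.01522219,  0.        ,  0.        ,  0.        ,  0.        ]), array([[ 1.06341406e-02, -9.94132691e-01,  1.07643430e-01,
         3.49580725e-01],
       [-9.99943335e-01, -1.05193342e-02,  1.63432131e-03,
         1.01592422e-01],
       [-4.92395024e-04, -1.07654710e-01, -9.94188222e-01,
         1.45421632e+00],
       [ 0.00000000e+00,  0.00000000e+00,  0.00000000e+00,
         1.00000000e+00]]))
scene (array([[518.93785384,   0.        , 316.38793743],
       [  0.        , 518.93785384, 246.49509181],
       [  0.        ,   0.        ,   1.        ]]), array([0.04903339, 0.        , 0.        , 0.        , 0.        ]), array([[ 0.74522884,  0.56451053, -0.35491102,  0.91672406],
       [ 0.66677635, -0.62561859,  0.40498232, -0.42523171],
       [ 0.00657785, -0.53845078, -0.84263129,  1.11755825],
       [ 0.        ,  0.        ,  0.        ,  1.        ]]))
0.1 [ 0.22047854 -0.58450347  0.23078469] [-4.92300179e-04  9.83780649e-01  1.79374957e-01 -1.32172397e-04] 0.08576285806406919 [0.06525852 0.45115326 0.5841977 ]
```

View pics/top0.png

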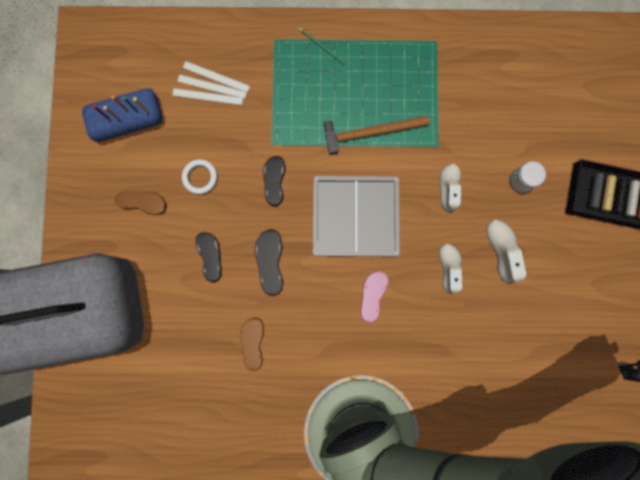

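View pics/scene0.png

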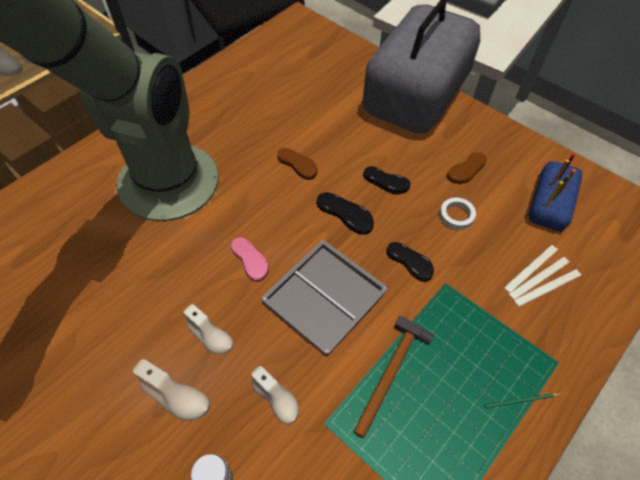

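Top view: small soles are near (274,181) and (208,257), with the large sole at (269,262). Small lasts are near (452,187) and (452,268), with the large one at (507,251). The tray is at (356,216). I need enlarged crops to tell left from right.

```bash
python3 - <<'E'
from h import *
im=cv2.imread('pics/top0.png'); 
a=cv2.resize(im[150:300,185:295],None,fx=3.6,fy=3.6,interpolation=cv2.INTER_CUBIC); b=cv2.resize(im[150:300,425:535],None,fx=3.6,fy=3.6,interpolation=cv2.INTER_CUBIC)
a=cv2.convertScaleAbs(a,alpha=2)
cv2.imwrite('pics/crop1.png',np.hstack([a,b]))
d=np.load('top0.npy'); C=cloud('top',d)
# soles: dark pixels
g=im.max(2)
m=((g<85)&(C[...,2]>.005)&(C[...,2]<.03)).astype(np.uint8)
n,l,s,c=cv2.connectedComponentsWithStats(m)
for i in range(1,n):
    if s[i,4]>150 and 185<c[i,0]<300:
        X,Y,Z=[C[...,k][l==i] for k in range(3)]; r=cv2.minAreaRect(np.c_[X,Y].astype(np.float32)*1000); print('sole',c[i],s[i,4],np.median(Z),r)
m=((im.min(2)>110)&(C[...,2]>.01)).astype(np.uint8)
n,l,s,c=cv2.connectedComponentsWithStats(m)
for i in range(1,n):
    if s[i,4]>150 and 430<c[i,0]<560:
        X,Y,Z=[C[...,k][l==i] for k in range(3)]
        top=(Z>Z.max()-.008); r=cv2.minAreaRect(np.c_[X,Y][top].astype(np.float32)*1000); print('last',c[i],s[i,4],Z.max(),r, cv2.minAreaRect(np.c_[X,Y].astype(np.float32)*1000))
print('tray',onz('top',[(315,178),(398,178),(399,255),(314,254)],.024), onz('top',[(356.5,180),(356.5,252)],.017))
E
```

```text
sole [273.80662983 179.59392265] 724 0.018661252643427995 ((648.0657958984375, 233.0802459716797), (51.91635513305664, 130.8013458251953), 86.98555755615234)
sole [267.59803922 237.49019608] 204 0.018530980140775144 ((492.6329040527344, 240.8229522705078), (63.201026916503906, 49.03125762939453), 88.69116973876953)
sole [209.01702128 255.16737589] 705 0.01849583079927375 ((446.10968017578125, 392.68560791015625), (130.06642150878906, 53.92017364501953), 15.813397407531738)
last [531.79323308 173.84774436] 532 1.4542163196447462 ((349.58074951171875, 101.59242248535156), (0.0, 0.0), 0.0) ((527.0333862304688, -169.61355590820312), (65.83897399902344, 644.8519287109375), 27.367433547973633)
last [450.8769671  185.05722461] 699 1.4542163196447462 ((349.58074951171875, 101.59242248535156), (0.0, 0.0), 0.0) ((497.301025390625, -101.38992309570312), (91.31486511230469, 493.7144775390625), 46.5239372253418)
last [507.69459459 247.13063063] 1110 1.4542163196447462 ((349.58074951171875, 101.59242248535156), (0.0, 0.0), 0.0) ((451.23052978515625, -146.79541015625), (163.03790283203125, 511.40521240234375), 4.573780536651611)
last [452.33135215 265.85586924] 673 1.4542163196447462 ((349.58074951171875, 101.59242248535156), (0.0, 0.0), 0.0) ((366.03466796875, -93.58851623535156), (120.36844635009766, 372.79583740234375), 22.712947845458984)
tray [[ 0.65464828  0.12314919  0.024     ]
 [ 0.65699188 -0.0952613   0.024     ]
 [ 0.45398608 -0.09696856  0.024     ]
 [ 0.45426313  0.12334646  0.024     ]] [[0.65192718 0.01351495 0.017     ]
 [0.4611677  0.01279141 0.017     ]]
```

View pics/crop1.png

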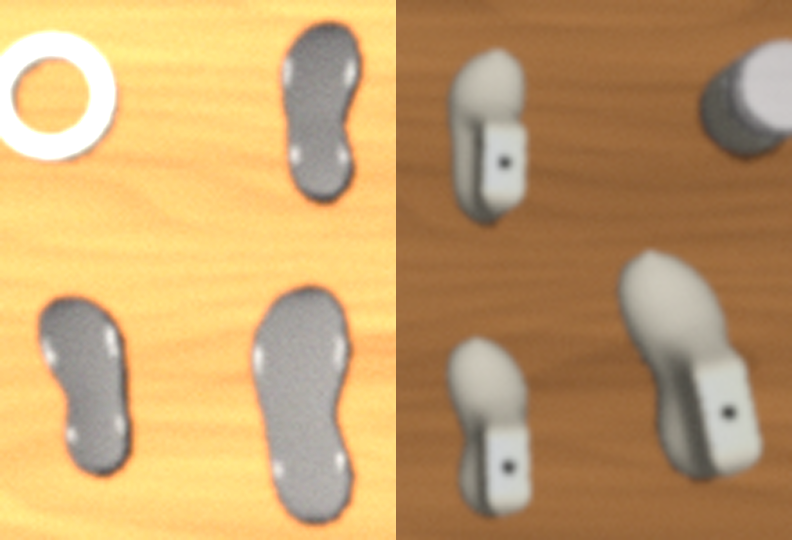

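Crop: sole (274,181) has its hollow on the right, so it's the left sole. Sole (208,257) has its hollow on the left, so it's the right one. The last at (452,187) points its toe right, so it's left; the one at (452,268) is right. Next I'll measure poses from depth.

```bash
cat > meas.py <<'E'
from h import *
from scipy.optimize import least_squares
def pts(C,d,c,r,z0,z1):
    v,u=np.mgrid[0:480,0:640]; m=(np.hypot(u-c[0],v-c[1])<r)&(d>0)&(C[...,2]>z0)&(C[...,2]<z1); return C[m]
def sole(P,side):  # side +1 left. occupancy based outline fit of heel circle + waist
    m,_,_=P[:,:2].mean(0),0,0; best=None
    # outline in 1 mm raster
    hull=None
    xy=P[:,:2]; 
    def res(q):
        c,s=np.cos(q[2]),np.sin(q[2]); L=(xy-q[:2])@np.array([[c,-s],[s,c]]); L[:,1]*=side
        return L
    def cost(q):
        L=res(q); e=[]
        e.append(L[:,0].min()*1e3+26); e.append(L[:,0].max()*1e3-110)
        h=L[np.abs(L[:,0])<.008]; e+= [(h[:,1].min()+h[:,1].max())*500]
        w=L[np.abs(L[:,0]-.034)<.008]; e+=[(w[:,1].min()+w[:,1].max())*500-4]
        return np.array(e),h,w
    from scipy.optimize import minimize
    r=cv2.minAreaRect((xy*1000).astype(np.float32)); box=cv2.boxPoints(r)
    bests=[]
    for th in np.arange(-.45,.45,.01):
        for _ in [0]:
            q=np.array([m[0],m[1],th]); 
            for k in range(6):
                e,h,w=cost(q); dx=(e[0]+e[1])/2/1e3; dy=side*e[2]/1e3; c,s=np.cos(th),np.sin(th)
                q[:2]+=[c*dx-s*dy,s*dx+c*dy]
            e,h,w=cost(q); bests.append((abs(e[3]),q.copy(),e,np.ptp(h[:,1])*1e3,np.ptp(w[:,1])*1e3))
    bests.sort(key=lambda t:t[0]); 
    q=np.mean([b[1] for b in bests[:8]],0); return q,np.std([b[1][2] for b in bests[:8]]),bests[0]
E
python3 - <<'E'
from meas import *
d=np.load('top0.npy'); C=cloud('top',d)
for n,c,s in(('left',(274,181),1),('right',(208,257),-1)):
    P=pts(C,d,c,34,.011,.03); r=cv2.minAreaRect((P[:,:2]*1e3).astype(np.float32)); print(n,len(P),np.median(P[:,2]),P[:,2].std(),r); print(sole(P,s))
for n,c in(('lastL',(452,187)),('lastR',(452,268))):
    A=pts(C,d,c,30,.005,.1); P=A[A[:,2]>.06]; print(n,len(P),np.percentile(P[:,2],[5,50,95]),P.mean(0),cv2.minAreaRect((P[:,:2]*1e3).astype(np.float32)),cv2.minAreaRect((A[:,:2]*1e3).astype(np.float32)))
A=pts(C,d,(356,216),65,.014,.03); print('tray',np.median(A[:,2]),cv2.minAreaRect((A[:,:2]*1e3).astype(np.float32)))
A=pts(C,d,(335,216),15,-.01,.03); print('floor',A.mean(0)); A=pts(C,d,(330,320),15,-.01,.03); print('table',A.mean(0),A[:,2].std())
E
```

```text
left 873 0.01863711475227192 0.0031591624983712723 ((655.6966552734375, 231.99732971191406), (135.79737854003906, 85.968017578125), 25.08400535583496)
(array([0.60798052, 0.23206143, 0.025     ]), np.float64(0.02291287847477922), (np.float64(0.0647778696897463), array([0.60801217, 0.23209126, 0.02      ]), array([ 3.64271613e-01, -3.64271613e-01, -1.73472348e-15,  6.47778697e-02]), np.float64(45.23137376842173), np.float64(42.87794170434335)))
right 917 0.01858941156979932 0.0031235514450680454 ((444.6700439453125, 399.59527587890625), (133.97735595703125, 60.74267578125), 8.879718780517578)
(array([0.40529017, 0.38803184, 0.225     ]), np.float64(0.02291287847477922), (np.float64(0.08158403738087561), array([0.40537566, 0.38805543, 0.23      ]), array([ 1.45482468e+00, -1.45482468e+00,  2.08166817e-14,  8.15840374e-02]), np.float64(46.330324572994456), np.float64(44.670075973483215)))
lastL 264 [0.06186203 0.06758779 0.07319158] [ 0.60799099 -0.23245531  0.06763383] ((609.9502563476562, -232.92227172851562), (30.386152267456055, 65.43643951416016), 88.60586547851562) ((639.9556884765625, -240.2880859375), (154.5841522216797, 152.97264099121094), 0.21257655322551727)
lastR 282 [0.06261872 0.06755739 0.07294018] [ 0.39379962 -0.23177813  0.0677292 ] ((393.64996337890625, -231.9508056640625), (62.741641998291016, 30.010787963867188), 0.17623603343963623) ((424.1663818359375, -238.49652099609375), (145.6951446533203, 153.33456420898438), 77.23248291015625)
tray 0.024043589055810388 ((526.1991577148438, 16.09418487548828), (223.1977081298828, 275.10626220703125), 89.97966003417969)
floor [0.55692503 0.0693204  0.00598218]
table [0.28440859 0.0800475  0.00128523] 0.003100528445301478
```

{"name": "step_arm", "arguments": {
  "steps": [-1,0.18,0.36,0,0,0,-3.35,-1,0.18,0.36,0,0,0,-3.35,-1,0.18,0.36,0,0,0,-3.35,-1,0.18,0.36,0,0,0,-3.35,-1,0.18,0.36,0,0,0,-3.35,-1,0.18,0.36,0,0,0,-3.35,-1,0.18,0.36,0,0,0,-3.35,-1,0.18,0.36,0,0,0,-3.35,-1,0.18,0.36,0,0,0,-3.35,-1,0.18,0.36,0,0,0,-3.35]
}}

```text
time: 0.93
ee_pos: [0.4018, -0.2212, 0.2313]
ee_rot: [-0.0, 1.0, 0.006, 0.0]
ft_force: [-0.3, -0.3, 0.2]
grip_width: 0.0855
finger_force: 0.0
```

{"name": "step_arm", "arguments": {
  "steps": [-0.8,0.18,0.34,0,0,0,0,-0.8,0.18,0.34,0,0,0,0,-0.8,0.18,0.34,0,0,0,0,-0.8,0.18,0.34,0,0,0,0,-0.8,0.18,0.34,0,0,0,0,-0.8,0.18,0.34,0,0,0,0,-0.8,0.18,0.34,0,0,0,0,-0.8,0.18,0.34,0,0,0,0,-0.8,0.18,0.34,0,0,0,0,-0.8,0.18,0.34,0,0,0,0]
}}

```text
time: 1.77
ee_pos: [0.5818, 0.1221, 0.2307]
ee_rot: [-0.001, 1.0, 0.008, 0.0]
ft_force: [-0.2, 0.9, -0.5]
grip_width: 0.0767
finger_force: 0.0
```

{"name": "step_arm", "arguments": {
  "steps": [-0.8,0.06,0.117,-0.13,0,0,0,-0.8,0.06,0.117,-0.13,0,0,0,-0.8,0.06,0.117,-0.13,0,0,0,-0.8,0.06,0.117,-0.13,0,0,0,-0.8,0.06,0.117,-0.13,0,0,0,-0.8,0.06,0.117,-0.13,0,0,0,-0.8,0.06,0.117,-0.13,0,0,0]
}}

```text
time: 2.35
ee_pos: [0.6399, 0.2325, 0.0999]
ee_rot: [0.0, 1.0, 0.006, -0.001]
ft_force: [0.0, -0.1, 1.4]
grip_width: 0.0771
finger_force: 0.0
```

```bash
python3 - <<'E'
from h import *
p,d=ctrl.camera('scene'); s=ctrl.get_obs(); print(s['ee_pos'],s['ee_rot'],s['grip_width'])
x,y=proj('scene',[[.65,.236,.02]])[0].astype(int); print(x,y)
x0,y0=max(0,x-70),max(0,y-70); cv2.imwrite('pics/g1.png',cv2.resize(p[y0:y0+130,x0:x0+150,::-1],None,fx=4,fy=4,interpolation=cv2.INTER_CUBIC))
E
```

```text
[0.64047669 0.2317018  0.10117681] [ 2.90373250e-04  9.99987807e-01  4.92376940e-03 -2.41516589e-04] 0.0767731737943611
411 257
```

View pics/g1.png

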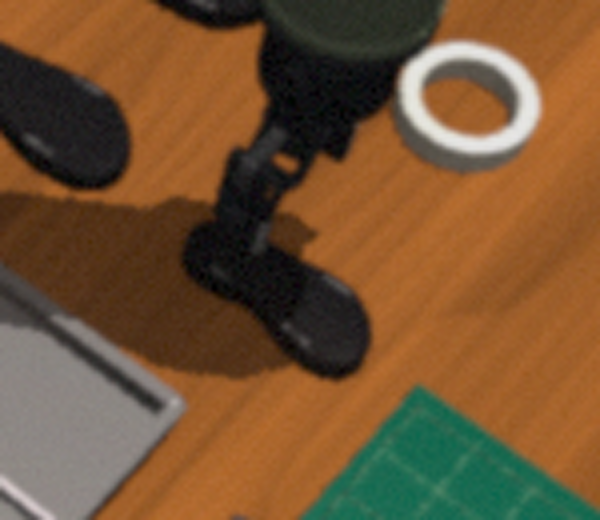

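The scene crop shows the fingers straddling the left sole's waist near (250,270). Descend and grip.

{"name": "step_arm", "arguments": {
  "steps": [-0.8,0.0015,0.0035,-0.035,0,0,0,-0.8,0.0015,0.0035,-0.07,0,0,0,-0.8,0.0015,0.0035,-0.09,0,0,0,-0.8,0.0015,0.0035,-0.098,0,0,0,-0.8,0.0015,0.0035,-0.098,0,0,0,1,0.0015,0.0035,-0.098,0,0,0,1,0.0015,0.0035,-0.098,0,0,0,1,0.0015,0.0035,-0.098,0,0,0,1,0.0015,0.0035,-0.098,0,0,0,1,0.0015,0.0035,-0.098,0,0,0]
}}

```text
time: 3.23
ee_pos: [0.6435, 0.2361, 0.0062]
ee_rot: [-0.001, 1.0, 0.005, 0.002]
ft_force: [-4.8, -1.5, 15.8]
grip_width: 0.046
finger_force: 57.5
```

{"name": "step_arm", "arguments": {
  "steps": [1,0,0,0,0,0,0,1,0,0,0,0,0,0,1,0,0,0,0,0,0,1,0,0,0.02,0,0,0,1,0,0,0.04,0,0,0,1,0,0,0.06,0,0,0,1,0,0,0.08,0,0,0,1,0,0,0.08,0,0,0]
}}

```text
time: 3.9
ee_pos: [0.6445, 0.2365, 0.089]
ee_rot: [-0.001, 1.0, 0.005, 0.003]
ft_force: [1.0, 0.7, 0.5]
grip_width: 0.0458
finger_force: 59.7
```

{"name": "step_arm", "arguments": {
  "steps": [1,-0.0975,-0.171,0,0,0,0,1,-0.0975,-0.171,0,0,0,0,1,-0.0975,-0.171,0,0,0,0,1,-0.0975,-0.171,0,0,0,0,1,-0.0975,-0.171,0,0,0,0,1,-0.0975,-0.171,0,0,0,0,1,-0.0975,-0.171,-0.01,0,0,0,1,-0.0975,-0.171,-0.03,0,0,0]
}}

```text
time: 4.57
ee_pos: [0.5467, 0.0652, 0.0551]
ee_rot: [-0.001, 1.0, 0.005, 0.003]
ft_force: [0.6, 1.0, -2.0]
grip_width: 0.0457
finger_force: 59.9
```

```bash
python3 - <<'E'
from h import *
p,d=ctrl.camera('scene'); s=ctrl.get_obs(); print(s['ee_pos'],s['ee_rot'],s['grip_width'],s['ft_force'])
x0,y0=240,200; cv2.imwrite('pics/g2.png',cv2.resize(p[y0:y0+160,x0:x0+170,::-1],None,fx=3.6,fy=3.6,interpolation=cv2.INTER_CUBIC))
E
```

```text
[0.54436687 0.06537008 0.05045192] [-2.71607319e-04  9.99986324e-01  5.21979916e-03 -1.80814455e-04] 0.04612433731512272 [-4.44695472 -0.37341324 -6.66289223]
```

View pics/g2.png

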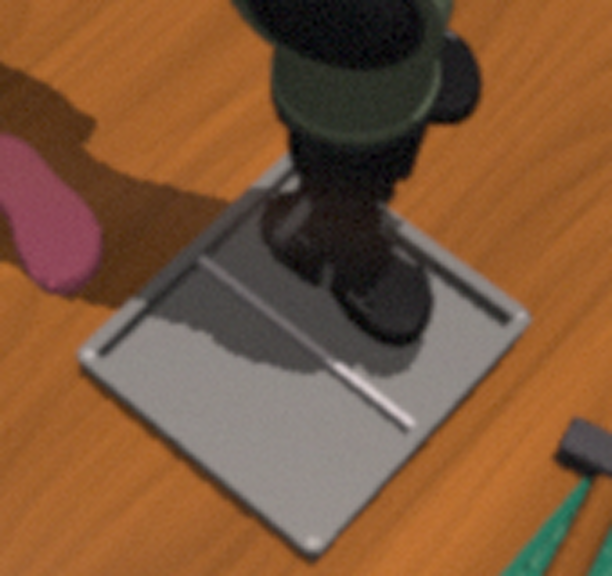

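The left sole hangs inside the left bay (toe near (380,310)). Lower it and release.

{"name": "step_arm", "arguments": {
  "steps": [1,0.002,0,-0.015,0,0,0,1,0.002,0,-0.028,0,0,0,1,0.002,0,-0.036,0,0,0,1,0.002,0,-0.039,0,0,0,1,0.002,0,-0.039,0,0,0]
}}

```text
time: 5.03
ee_pos: [0.5464, 0.0653, 0.0138]
ee_rot: [-0.0, 1.0, 0.005, -0.0]
ft_force: [0.7, -0.3, -0.3]
grip_width: 0.0454
finger_force: 60.2
```

{"name": "step_arm", "arguments": {
  "steps": [-0.1,0,0,0,0,0,0,-0.2,0,0,0,0,0,0,-0.34,0,0,0,0,0,0,-0.34,0,0,0,0,0,0,-0.34,0,0,0,0,0,0,-0.34,0,0,0.01,0,0,0,-0.34,0,0,0.03,0,0,0,-0.34,0,0,0.06,0,0,0,-0.34,0,0,0.1,0,0,0,-0.34,0,0,0.1,0,0,0]
}}

```text
time: 5.87
ee_pos: [0.5494, 0.0652, 0.1211]
ee_rot: [-0.001, 1.0, 0.005, 0.004]
ft_force: [2.1, 0.6, 0.4]
grip_width: 0.0574
finger_force: 0.0
```

{"name": "step_arm", "arguments": {
  "steps": [-0.7,-0.107,0.327,-0.02,0,0,2.05,-0.7,-0.107,0.327,-0.02,0,0,2.05,-0.7,-0.107,0.327,-0.02,0,0,2.05,-0.7,-0.107,0.327,-0.02,0,0,2.05,-0.7,-0.107,0.327,-0.02,0,0,2.05,-0.7,-0.107,0.327,-0.02,0,0,2.05,-0.7,-0.107,0.327,-0.02,0,0,2.05,-0.7,-0.107,0.327,-0.02,0,0,2.05,-0.7,-0.107,0.327,-0.02,0,0,2.05,-0.7,-0.107,0.327,-0.02,0,0,2.05]
}}

```text
time: 6.7
ee_pos: [0.4372, 0.396, 0.0949]
ee_rot: [-0.001, 0.993, 0.115, -0.0]
ft_force: [-0.2, -0.3, 0.7]
grip_width: 0.0726
finger_force: 0.0
```

```bash
python3 - <<'E'
from h import *
p,d=ctrl.camera('top'); cv2.imwrite('pics/top1.png',p[...,::-1]); np.save('top1.npy',d)
q,_=ctrl.camera('scene'); s=ctrl.get_obs(); print(s['ee_pos'],s['ee_rot'],s['grip_width'])
a=cv2.resize(cv2.convertScaleAbs(p[165:265,305:410,::-1],alpha=1.6),(420,400),interpolation=cv2.INTER_CUBIC)
x,y=proj('scene',[[.44,.392,.02]])[0].astype(int); x0,y0=x-50,y-50
b=cv2.resize(q[y0:y0+100,x0:x0+90,::-1],(360,400),interpolation=cv2.INTER_CUBIC)
cv2.imwrite('pics/g3.png',np.hstack([a,b]))
E
```

```text
[0.43950287 0.39174658 0.09476324] [8.02941865e-05 9.93652593e-01 1.12492240e-01 1.19627693e-04] 0.07300961806014908
```

View pics/g3.png

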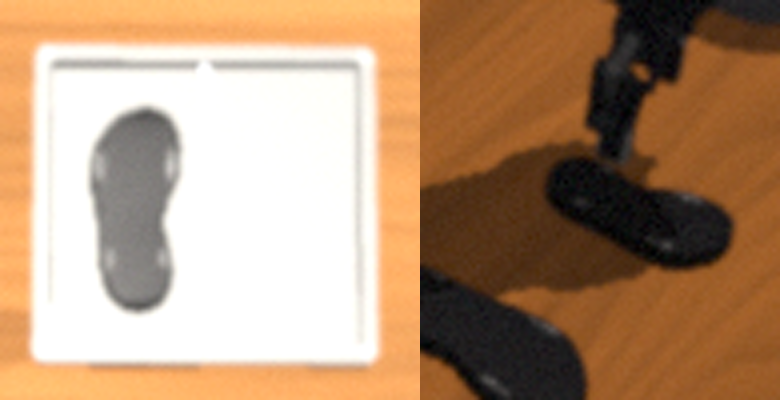

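The left sole lies straight in the left bay (heel (137,285), toe (148,110) in the crop). The fingers stand over the right sole's waist.

{"name": "step_arm", "arguments": {
  "steps": [-0.7,0,0,-0.035,0,0,0,-0.7,0,0,-0.07,0,0,0,-0.7,0,0,-0.084,0,0,0,-0.7,0,0,-0.089,0,0,0,-0.7,0,0,-0.089,0,0,0,1,0,0,-0.089,0,0,0,1,0,0,-0.089,0,0,0,1,0,0,-0.089,0,0,0,1,0,0,-0.089,0,0,0,1,0,0,-0.089,0,0,0]
}}

```text
time: 7.63
ee_pos: [0.4407, 0.3921, 0.0075]
ee_rot: [-0.001, 0.994, 0.112, 0.001]
ft_force: [-2.8, -3.7, 16.3]
grip_width: 0.0456
finger_force: 56.6
```

{"name": "step_arm", "arguments": {
  "steps": [1,0,0,0,0,0,0,1,0,0,0,0,0,0,1,0,0,0,0,0,0,1,0,0,0.02,0,0,0,1,0,0,0.04,0,0,0,1,0,0,0.06,0,0,0,1,0,0,0.08,0,0,0,1,0,0,0.08,0,0,0]
}}

```text
time: 8.3
ee_pos: [0.4413, 0.3931, 0.0901]
ee_rot: [-0.002, 0.994, 0.112, 0.003]
ft_force: [0.9, 0.6, -0.8]
grip_width: 0.045
finger_force: 58.7
```

{"name": "step_arm", "arguments": {
  "steps": [1,0.1075,-0.36,0,0,0,-2.1,1,0.1075,-0.36,0,0,0,-2.1,1,0.1075,-0.36,0,0,0,-2.1,1,0.1075,-0.36,0,0,0,-2.1,1,0.1075,-0.36,0,0,0,-2.1,1,0.1075,-0.36,0,0,0,-2.1,1,0.1075,-0.36,0,0,0,-2.1,1,0.1075,-0.36,0,0,0,-2.1,1,0.1075,-0.36,0,0,0,-2.1,1,0.1075,-0.36,0,0,0,-2.1]
}}

```text
time: 9.13
ee_pos: [0.5489, 0.0223, 0.086]
ee_rot: [0.002, 1.0, -0.003, 0.001]
ft_force: [-1.0, -2.2, -0.8]
grip_width: 0.0451
finger_force: 58.9
```

{"name": "step_arm", "arguments": {
  "steps": [1,0,-0.03,0,0,0,0,1,0,-0.06,0,0,0,0,1,0,-0.072,0,0,0,0,1,0,-0.072,-0.015,0,0,0,1,0,-0.072,-0.03,0,0,0,1,0,-0.072,-0.03,0,0,0,1,0,-0.072,-0.03,0,0,0]
}}

```text
time: 9.72
ee_pos: [0.5469, -0.0399, 0.0555]
ee_rot: [-0.0, 1.0, 0.002, -0.0]
ft_force: [-1.0, -0.4, -0.5]
grip_width: 0.0452
finger_force: 59.1
```

```bash
python3 - <<'E'
from h import *
s=ctrl.get_obs(); print(s['ee_pos'],s['ee_rot'],s['grip_width'],s['ft_force'])
E
```

```text
[ 0.54692711 -0.03988817  0.05547075] [-7.36109683e-05  9.99996845e-01  2.49197563e-03 -3.07392454e-04] 0.04517037680186933 [-1.00275497 -0.39722765 -0.52862718]
```

Lower to z ≈ 0.0125 and release.

{"name": "step_arm", "arguments": {
  "steps": [1,0,0,-0.015,0,0,0,1,0,0,-0.03,0,0,0,1,0,0,-0.038,0,0,0,1,0,0,-0.042,0,0,0,1,0,0,-0.043,0,0,0,1,0,0,-0.043,0,0,0]
}}

```text
time: 10.22
ee_pos: [0.5473, -0.04, 0.013]
ee_rot: [-0.0, 1.0, 0.003, 0.0]
ft_force: [-1.1, 0.1, 0.4]
grip_width: 0.0456
finger_force: 59.3
```

{"name": "step_arm", "arguments": {
  "steps": [-0.1,0,0,0,0,0,0,-0.2,0,0,0,0,0,0,-0.34,0,0,0,0,0,0,-0.34,0,0,0,0,0,0,-0.34,0,0,0,0,0,0,-0.34,0,0,0.01,0,0,0,-0.34,0,0,0.03,0,0,0,-0.34,0,0,0.06,0,0,0,-0.34,0,0,0.1,0,0,0,-0.34,0,0,0.14,0,0,0]
}}

```text
time: 11.05
ee_pos: [0.5464, -0.0401, 0.1542]
ee_rot: [-0.0, 1.0, 0.003, -0.001]
ft_force: [0.8, -0.4, 0.3]
grip_width: 0.0573
finger_force: 0.0
```

{"name": "step_arm", "arguments": {
  "steps": [-0.4,0.063,-0.193,0,0,0,0,-0.4,0.063,-0.193,0,0,0,0,-0.4,0.063,-0.193,0,0,0,0,-0.4,0.063,-0.193,0,0,0,0,-0.4,0.063,-0.193,0,0,0,0,-0.4,0.063,-0.193,0,0,0,0,-0.4,0.063,-0.193,0,0,0,0,-0.4,0.063,-0.193,0,0,0,0]
}}

```text
time: 11.72
ee_pos: [0.6099, -0.2326, 0.1526]
ee_rot: [-0.0, 1.0, 0.002, -0.0]
ft_force: [-0.7, 0.3, 0.1]
grip_width: 0.0599
finger_force: 0.0
```

```bash
python3 - <<'E'
from meas import *
im=cv2.imread('pics/top0.png').astype(np.float32)
for n,c in(('lastL',(452,187)),('lastR',(452,268))):
    x0,y0=c[0]-20,c[1]-30; g=cv2.resize(im[y0:y0+60,x0:x0+40].min(2),None,fx=8,fy=8,interpolation=cv2.INTER_CUBIC)
    for t in(205,215):
        m=(g>t).astype(np.uint8); m=cv2.morphologyEx(m,cv2.MORPH_CLOSE,np.ones((25,25)))
        k,l,s,cc=cv2.connectedComponentsWithStats(m); i=1+np.argmax(s[1:,4]) if k>1 else 0
        if not i: print(g.max());continue
        v,u=np.nonzero(l==i); W=onz('top',np.c_[(u+.5)/8-.5+x0,(v+.5)/8-.5+y0],.068)[:,:2]
        w,V=np.linalg.eigh(np.cov(W.T)); a=V[:,1]*np.sign(V[0,1]); print(n,t,W.mean(0),np.arctan2(a[1],a[0]),cv2.minAreaRect((W*1e3).astype(np.float32)))
p,d=ctrl.camera('top'); s=ctrl.get_obs(); print(s['ee_pos'],s['ee_rot'])
C=cloud('top',d); q,_=ctrl.camera('scene')
for n,c,sd,yb in(('left',(338,219),1,.063),('right',(378,219),-1,-.037)):
    P=pts(C,d,c,40,.014,.03); P=P[(abs(P[:,1]-yb)<.042)&(abs(P[:,0]-.555)<.085)]
    g=p[...,0]; print(n,len(P),np.median(P[:,2]),cv2.minAreaRect((P[:,:2]*1e3).astype(np.float32)),sole(P,sd))
a=cv2.resize(cv2.convertScaleAbs(p[165:265,305:410,::-1],alpha=1.6),(420,400),interpolation=cv2.INTER_CUBIC)
x,y=proj('scene',[[.61,-.233,.07]])[0].astype(int); x0,y0=x-45,y-60
b=cv2.resize(q[y0:y0+100,x0:x0+90,::-1],(360,400),interpolation=cv2.INTER_CUBIC)
cv2.imwrite('pics/g4.png',np.hstack([a,b]))
E
```

```text
lastL 205 [ 0.59316355 -0.2289118 ] 1.151232408020138 ((594.4838256835938, -230.0445556640625), (12.710824012756348, 12.566238403320312), 87.19039916992188)
207.71149
lastR 205 [ 0.40492987 -0.22875102] -1.0351034065608673 ((403.8114013671875, -229.8080291748047), (14.061596870422363, 13.028884887695312), 2.66800856590271)
208.55565
[ 0.61002024 -0.23199424  0.15270782] [-3.46397175e-04  9.99995531e-01  2.96945598e-03  7.36632979e-06]
left 885 0.023713346348656072 ((554.0859375, 58.93930435180664), (135.35369873046875, 63.236759185791016), 0.5641636848449707) (array([0.51203961, 0.06022991, 0.015     ]), np.float64(0.02291287847477922), (np.float64(0.06251318123901406), array([5.12109607e-01, 6.02610443e-02, 3.88578059e-16]), array([ 3.23971233e-01, -3.23971233e-01, -1.73472348e-15,  6.25131812e-02]), np.float64(44.44327941130237), np.float64(42.037337507830024)))
right 887 0.023535291650080836 ((547.840576171875, -32.92184829711914), (73.51896667480469, 152.36781311035156), 89.7464370727539) (array([ 0.50487238, -0.03725304,  0.045     ]), np.float64(0.02291287847477922), (np.float64(0.05352946641358347), array([ 0.50468175, -0.03701284,  0.05      ]), array([-7.38080472e+00,  7.38080472e+00, -3.46944695e-15,  5.35294664e-02]), np.float64(44.17280570158121), np.float64(45.068969851064786)))
```

View pics/g4.png

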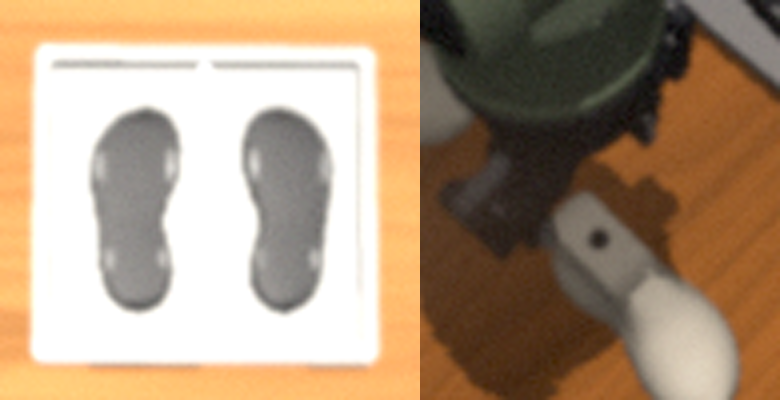

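Both soles lie mirror-symmetric and straight (heels (137,285) and (284,285) in the crop). The left last's cone is below the gripper. I'll check the lasts along x against heel and toe points.

```bash
python3 - <<'E'
from meas import *
f=lambda x,y:((x-396)/3.6+425,y/3.6+150)
for n,t,h in(('L',(499,48),(485,223)),('R',(474,338),(489,516))):
    T=onz('top',[f(*t)],.012)[0]; H=onz('top',[f(*h)],.006)[0]; print(n,T,H,np.linalg.norm((T-H)[:2]))
for n,a in(('L',[(484,122),(526,124),(525,208),(481,207),(505,162)]),('R',[(486,428),(526,429),(530,513),(487,513),(508,467)])): print(n,onz('top',[f(*q) for q in a],.068)[:,:2].round(4).tolist())
d=np.load('top0.npy'); C=cloud('top',d)
for n,c in(('L',(452,187)),('R',(452,268))):
    A=pts(C,d,c,34,.012,.08); A=A[abs(A[:,1]+.235)<.05]; x=np.sort(A[:,0]); print(n,x[[3,8,-8,-3]])
E
```

```text
L [ 0.70096946 -0.24529985  0.012     ] [ 0.57093    -0.23436985  0.006     ] 0.13049799995601158
R [ 0.48533453 -0.22374252  0.012     ] [ 0.35658067 -0.23425228  0.006     ] 0.12918208815136312
L [[0.6337, -0.2203], [0.6326, -0.2501], [0.5724, -0.2484], [0.5728, -0.2173], [0.6052, -0.2348]]
R [[0.4172, -0.2186], [0.4168, -0.2465], [0.3586, -0.2484], [0.3583, -0.2185], [0.3903, -0.2336]]
L [0.57408239 0.5744943  0.69524717 0.69728109]
R [0.35982546 0.36224287 0.48192141 0.48228755]
```

{"name": "step_arm", "arguments": {
  "steps": [-0.4,-0.003,-0.0015,-0.035,0,0,-0.33,-0.4,-0.003,-0.0015,-0.07,0,0,-0.33,-0.4,-0.003,-0.0015,-0.1,0,0,-0.33,-0.4,-0.003,-0.0015,-0.111,0,0,-0.33,-0.4,-0.003,-0.0015,-0.111,0,0,-0.33,-0.1,-0.003,-0.0015,-0.111,0,0,-0.33,0.1,-0.003,-0.0015,-0.111,0,0,-0.33,0.25,-0.003,-0.0015,-0.111,0,0,-0.33,0.35,-0.003,-0.0015,-0.111,0,0,-0.33,1,-0.003,-0.0015,-0.111,0,0,-0.33]
}}

```text
time: 12.65
ee_pos: [0.6081, -0.2345, 0.043]
ee_rot: [0.0, 1.0, -0.015, 0.001]
ft_force: [-2.0, 2.7, 12.0]
grip_width: 0.0271
finger_force: 58.0
```

{"name": "step_arm", "arguments": {
  "steps": [1,0,0,0,0,0,0,1,0,0,0,0,0,0,1,0,0,0,0,0,0,1,0,0,0,0,0,0]
}}

```text
time: 12.98
ee_pos: [0.6081, -0.2345, 0.0429]
ee_rot: [0.0, 1.0, -0.015, 0.001]
ft_force: [-2.5, 3.8, 11.5]
grip_width: 0.0271
finger_force: 58.0
```

{"name": "step_arm", "arguments": {
  "steps": [1,0,0,0.02,0,0,0,1,0,0,0.05,0,0,0,1,0,0,0.08,0,0,0,1,0,0,0.1,0,0,0,1,0,0,0.1,0,0,0]
}}

```text
time: 13.4
ee_pos: [0.6091, -0.2356, 0.1466]
ee_rot: [0.001, 1.0, -0.015, 0.003]
ft_force: [1.2, 0.5, -0.9]
grip_width: 0.027
finger_force: 59.5
```

{"name": "step_arm", "arguments": {
  "steps": [1,-0.01,0.035,0,0,0,0.32,1,-0.02,0.07,0,0,0,0.32,1,-0.03,0.105,0,0,0,0.32,1,-0.04,0.14,0,0,0,0.32,1,-0.05,0.175,0,0,0,0.32,1,-0.06,0.21,0,0,0,0.32,1,-0.07,0.245,0,0,0,0.32,1,-0.08,0.275,0,0,0,0.32,1,-0.085,0.295,0,0,0,0.32,1,-0.085,0.295,0,0,0,0.32]
}}

```text
time: 14.23
ee_pos: [0.521, 0.065, 0.1417]
ee_rot: [-0.001, 1.0, 0.005, 0.0]
ft_force: [-0.2, 1.1, -1.9]
grip_width: 0.0269
finger_force: 59.6
```

{"name": "step_arm", "arguments": {
  "steps": [1,0,0,-0.03,0,0,0,1,0,0,-0.05,0,0,0,1,0,0,-0.05,0,0,0,1,0,0,-0.05,0,0,0]
}}

```text
time: 14.57
ee_pos: [0.5217, 0.0599, 0.0911]
ee_rot: [0.0, 1.0, 0.002, -0.001]
ft_force: [1.0, -0.0, -0.4]
grip_width: 0.0271
finger_force: 59.5
```

```bash
python3 - <<'E'
from h import *
p,d=ctrl.camera('scene'); s=ctrl.get_obs(); print(s['ee_pos'],s['ee_rot'],s['grip_width'],s['ft_force'])
x0,y0=240,170; cv2.imwrite('pics/g5.png',cv2.resize(p[y0:y0+160,x0:x0+170,::-1],None,fx=3.6,fy=3.6,interpolation=cv2.INTER_CUBIC))
E
```

```text
[0.5223643  0.05998247 0.091945  ] [1.87300533e-05 9.99998671e-01 1.63017901e-03 2.96176735e-05] 0.026884921826761405 [ 0.33781603 -0.35638957 -1.69397476]
```

View pics/g5.png

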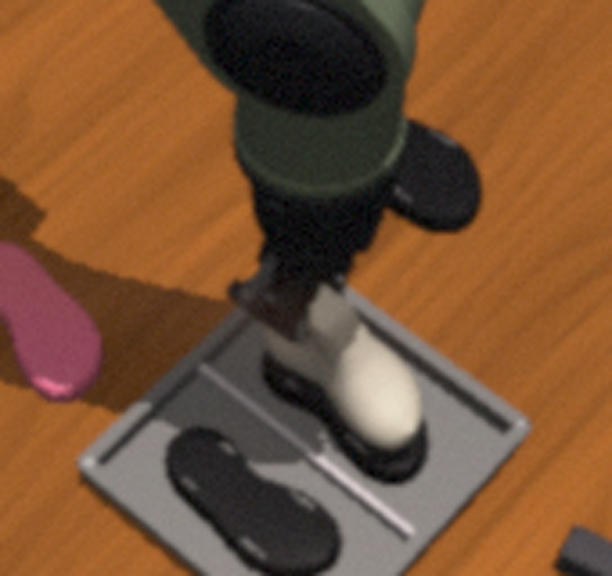

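The left last is over the left sole, aligned heel and toe (toe (385,430) over sole toe (390,465)). Lower it.

{"name": "step_arm", "arguments": {
  "steps": [1,0.0005,0.0005,-0.01,0,0,0,1,0.0005,0.0005,-0.02,0,0,0,1,0.0005,0.0005,-0.024,0,0,0,1,0.0005,0.0005,-0.026,0,0,0,1,0.0005,0.0005,-0.026,0,0,0,1,0.0005,0.0005,-0.026,0,0,0]
}}

```text
time: 15.12
ee_pos: [0.5225, 0.0611, 0.0654]
ee_rot: [-0.0, 1.0, 0.002, -0.0]
ft_force: [-2.5, 2.5, 4.3]
grip_width: 0.0265
finger_force: 58.9
```

{"name": "step_arm", "arguments": {
  "steps": [0.3,0,0,0,0,0,0,0.2,0,0,0,0,0,0,0,0,0,0,0,0,0,-0.3,0,0,0,0,0,0,-0.3,0,0,0,0,0,0,-0.3,0,0,0.01,0,0,0,-0.3,0,0,0.03,0,0,0,-0.3,0,0,0.06,0,0,0,-0.3,0,0,0.09,0,0,0,-0.3,0,0,0.09,0,0,0]
}}

```text
time: 15.95
ee_pos: [0.5248, 0.0612, 0.1609]
ee_rot: [-0.001, 1.0, 0.002, 0.003]
ft_force: [1.3, 0.6, 0.4]
grip_width: 0.0557
finger_force: 0.0
```

{"name": "step_arm", "arguments": {
  "steps": [-0.4,-0.1295,-0.2935,0,0,0,0.16,-0.4,-0.1295,-0.2935,0,0,0,0.16,-0.4,-0.1295,-0.2935,0,0,0,0.16,-0.4,-0.1295,-0.2935,0,0,0,0.16,-0.4,-0.1295,-0.2935,0,0,0,0.16,-0.4,-0.1295,-0.2935,0,0,0,0.16,-0.4,-0.1295,-0.2935,0,0,0,0.16,-0.4,-0.1295,-0.2935,0,0,0,0.16,-0.4,-0.1295,-0.2935,0,0,0,0.16,-0.4,-0.1295,-0.2935,0,0,0,0.16]
}}

```text
time: 16.78
ee_pos: [0.3924, -0.2342, 0.1559]
ee_rot: [0.0, 1.0, 0.008, 0.0]
ft_force: [0.1, 0.8, -0.4]
grip_width: 0.0599
finger_force: 0.0
```

```bash
python3 - <<'E'
from h import *
p,d=ctrl.camera('top'); q,_=ctrl.camera('scene'); s=ctrl.get_obs(); print(s['ee_pos'],s['ee_rot'],s['grip_width'],s['ft_force'])
a=cv2.resize(p[165:265,305:410,::-1],(420,400),interpolation=cv2.INTER_CUBIC)
b=cv2.resize(q[230:330,260:350,::-1],(360,400),interpolation=cv2.INTER_CUBIC)
cv2.imwrite('pics/g6.png',np.hstack([a,b]))
E
```

```text
[ 0.39349321 -0.23224027  0.15574086] [-3.42334252e-05  9.99945663e-01  1.04198119e-02  3.11548968e-04] 0.05948351295886826 [0.81843098 0.83074495 1.03898934]
```

View pics/g6.png

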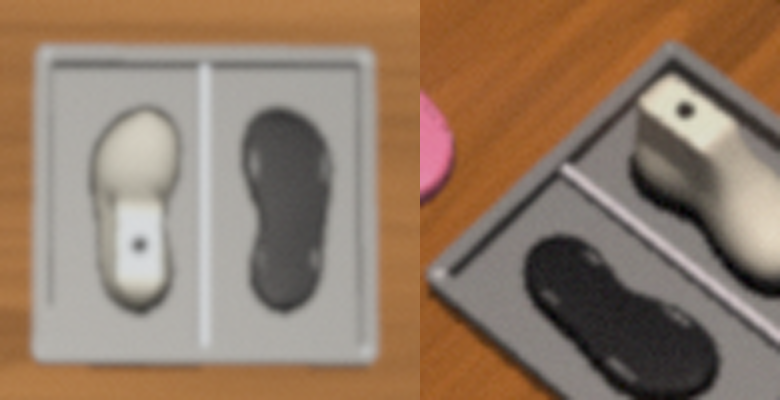

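The left last stands squarely on its sole, with an even black rim all round (heel (140,305), toe (145,108)). Next, grasp the right last.

{"name": "step_arm", "arguments": {
  "steps": [-0.4,-0.0005,0,-0.035,0,0,0,-0.4,-0.0005,0,-0.07,0,0,0,-0.4,-0.0005,0,-0.1,0,0,0,-0.4,-0.0005,0,-0.113,0,0,0,-0.4,-0.0005,0,-0.113,0,0,0,-0.1,-0.0005,0,-0.113,0,0,0,0.1,-0.0005,0,-0.113,0,0,0,0.25,-0.0005,0,-0.113,0,0,0,0.35,-0.0005,0,-0.113,0,0,0,1,-0.0005,0,-0.113,0,0,0]
}}

```text
time: 17.72
ee_pos: [0.3933, -0.2327, 0.0435]
ee_rot: [0.0, 1.0, 0.01, 0.001]
ft_force: [-0.6, 5.0, 14.9]
grip_width: 0.0267
finger_force: 57.8
```

{"name": "step_arm", "arguments": {
  "steps": [1,0,0,0,0,0,0,1,0,0,0,0,0,0,1,0,0,0,0,0,0,1,0,0,0,0,0,0]
}}

```text
time: 18.05
ee_pos: [0.3934, -0.2327, 0.0434]
ee_rot: [0.0, 1.0, 0.01, 0.001]
ft_force: [-1.8, 4.0, 14.6]
grip_width: 0.0267
finger_force: 57.8
```

{"name": "step_arm", "arguments": {
  "steps": [1,0,0,0.02,0,0,0,1,0,0,0.05,0,0,0,1,0,0,0.08,0,0,0,1,0,0,0.1,0,0,0,1,0,0,0.1,0,0,0]
}}

```text
time: 18.47
ee_pos: [0.3941, -0.2337, 0.1464]
ee_rot: [0.002, 1.0, 0.01, 0.003]
ft_force: [1.0, -0.8, -1.0]
grip_width: 0.0269
finger_force: 60.2
```

{"name": "step_arm", "arguments": {
  "steps": [1,0.02,0.03,0,0,0,-0.16,1,0.04,0.06,0,0,0,-0.16,1,0.06,0.09,0,0,0,-0.16,1,0.08,0.12,0,0,0,-0.16,1,0.1,0.15,0,0,0,-0.16,1,0.115,0.175,0,0,0,-0.16,1,0.125,0.19,0,0,0,-0.16,1,0.13,0.196,-0.02,0,0,-0.16,1,0.13,0.196,-0.05,0,0,-0.16,1,0.13,0.196,-0.05,0,0,-0.16]
}}

```text
time: 19.3
ee_pos: [0.5203, -0.0362, 0.0884]
ee_rot: [-0.0, 1.0, 0.002, -0.003]
ft_force: [-2.2, 0.0, -3.8]
grip_width: 0.0266
finger_force: 60.1
```

```bash
python3 - <<'E'
from h import *
p,d=ctrl.camera('scene'); s=ctrl.get_obs(); print(s['ee_pos'],s['ee_rot'],s['grip_width'],s['ft_force'])
x0,y0=240,200; cv2.imwrite('pics/g7.png',cv2.resize(p[y0:y0+160,x0:x0+170,::-1],None,fx=3.6,fy=3.6,interpolation=cv2.INTER_CUBIC))
E
```

```text
[ 0.52084923 -0.03666996  0.09049596] [ 2.37644514e-05  9.99995118e-01  2.08977097e-03 -2.32287569e-03] 0.027029861684694602 [ 0.3406153  -0.06311723 -0.82276601]
```

View pics/g7.png

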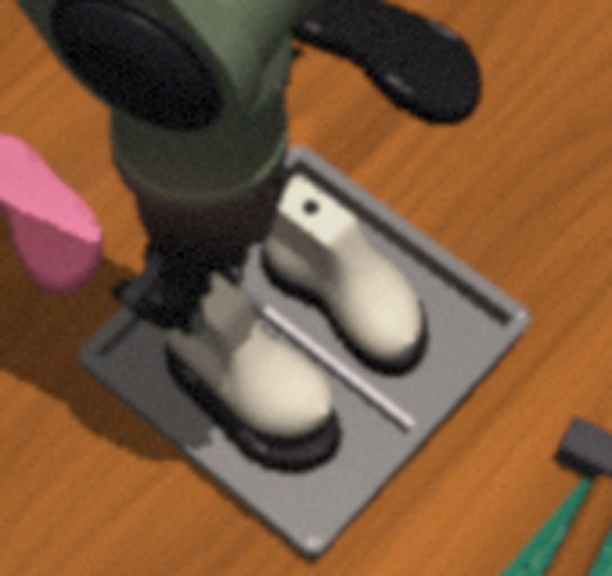

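The right last is over the right sole (toe (305,425) above sole toe (300,455)). Lower it to z ≈ 0.0655.

{"name": "step_arm", "arguments": {
  "steps": [1,0.0015,0,-0.01,0,0,0,1,0.0015,0,-0.018,0,0,0,1,0.0015,0,-0.0225,0,0,0,1,0.0015,0,-0.0245,0,0,0,1,0.0015,0,-0.0245,0,0,0,1,0.0015,0,-0.0245,0,0,0]
}}

```text
time: 19.85
ee_pos: [0.5242, -0.0369, 0.0681]
ee_rot: [0.0, 1.0, 0.002, 0.0]
ft_force: [-0.8, 0.5, -2.5]
grip_width: 0.0268
finger_force: 60.2
```

{"name": "step_arm", "arguments": {
  "steps": [1,-0.0005,0,-0.0015,0,0,0,1,-0.0005,0,-0.0025,0,0,0,1,-0.0005,0,-0.0025,0,0,0,1,-0.0005,0,-0.0025,0,0,0]
}}

```text
time: 20.18
ee_pos: [0.524, -0.0364, 0.0662]
ee_rot: [-0.0, 1.0, 0.002, 0.001]
ft_force: [-4.3, 2.5, 13.3]
grip_width: 0.0269
finger_force: 62.2
```

{"name": "step_arm", "arguments": {
  "steps": [0.3,0,0,0,0,0,0,0.2,0,0,0,0,0,0,0,0,0,0,0,0,0,-0.3,0,0,0,0,0,0,-0.3,0,0,0,0,0,0,-0.3,0,0,0.01,0,0,0,-0.3,0,0,0.03,0,0,0,-0.3,0,0,0.06,0,0,0,-0.3,0,0,0.09,0,0,0,-0.3,0,0,0.12,0,0,0]
}}

```text
time: 21.02
ee_pos: [0.5233, -0.0367, 0.1873]
ee_rot: [-0.0, 1.0, 0.002, -0.0]
ft_force: [0.9, 0.1, 0.3]
grip_width: 0.0554
finger_force: 0.0
```

{"name": "step_arm", "arguments": {
  "steps": [-0.3,-0.04,-0.12,0.05,0,0,0,-0.3,-0.1,-0.3,0.05,0,0,0,-0.3,-0.1,-0.3,0.05,0,0,0,-0.3,-0.1,-0.3,0.05,0,0,0,-0.3,-0.1,-0.3,0.05,0,0,0,-0.3,-0.1,-0.3,0.05,0,0,0,-0.3,-0.1,-0.3,0.05,0,0,0,-0.3,-0.1,-0.3,0.05,0,0,0,-0.3,-0.1,-0.3,0.05,0,0,0,-0.3,-0.1,-0.3,0.05,0,0,0]
}}

```text
time: 21.85
ee_pos: [0.4227, -0.3381, 0.236]
ee_rot: [0.0, 1.0, 0.0, 0.0]
ft_force: [0.7, 0.6, -0.5]
grip_width: 0.0555
finger_force: 0.0
```

```bash
python3 - <<'E'
from h import *
p,d=ctrl.camera('top'); q,_=ctrl.camera('scene'); s=ctrl.get_obs(); print(s['time'],s['ee_pos'],s['grip_width'],s['ft_force'])
a=cv2.resize(p[165:265,305:410,::-1],(420,400),interpolation=cv2.INTER_CUBIC)
b=cv2.resize(q[230:330,260:350,::-1],(360,400),interpolation=cv2.INTER_CUBIC)
cv2.imwrite('pics/g8.png',np.hstack([a,b]))
E
```

```text
21.95 [ 0.42384645 -0.33596135  0.23562987] 0.05530145543618663 [ 0.42077646  0.1265181  -0.28485639]
```

View pics/g8.png

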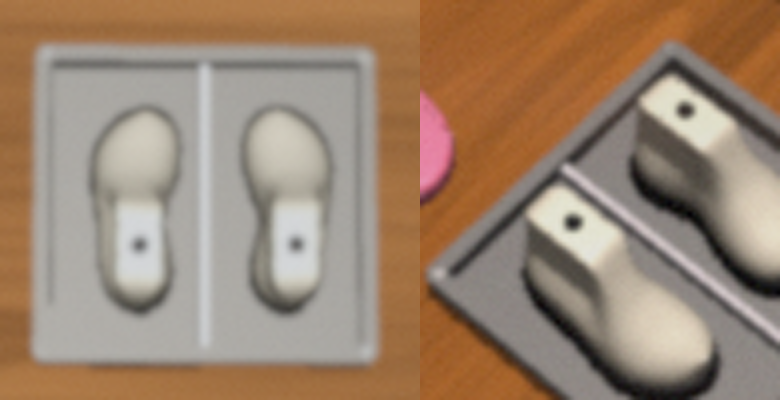

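Both lasts stand centred on their soles (hole centres (140,244) and (296,244)), straight in the bays, and the gripper is clear. Handing in.

```bash
python3 -c "
from station import ctrl
print(ctrl.finish_job())"
```

```text
the job is handed in; nothing more can be done
None
```

The tray is made up and handed in at about 22 s: both small soles lie straight in their bays, toes at the far end, each with its matching last centred on it, and I moved nothing else; the hand-in gave no verdict.

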